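Fetch the filter cartridge out of the deep lamp house

ROBOT

A 7-joint arm with a two-finger parallel gripper is mounted at the origin on the work surface. World frame = base frame: x ahead of the robot, y to its left, z up, the work surface at z = 0. Lengths are in m, angles in rad, forces in N, time in s.
With the tool pointing down it reaches from about 0.4 to 0.85 m from the base axis. Payload 4.5 kg.
Tool frame: the origin (TCP) lies at the centre of the arm's flange, where the gripper is bolted on; the fingertips stand 166 mm ahead of it and the grasp point (between the pads) lies 147 mm ahead of it; z points along the fingers, y is the direction in which the jaws open and shut (so a half turn about z gives the same grasp; the last joint's range is limited). The gripper opens to 88 mm and grips with 3 to 60 N. Pads are 18 mm wide; open, the fingers measure 123 mm over their backs; the gripper's body (75 mm by 187 mm) begins 45 mm behind the grasp point.
Start: joints at [-1.166, 0.689, -0.195, 1.565, 0.157, 0.902, -0.215], TCP at [0.226, 0.583, 0.405] pointing down, gripper open.
Joint ranges: [-3.01, 3.01], [-0.46, 2.08], [-1.47, 1.51], [0.13, 2.56], [-1, 4.14], [0.04, 2.09], [-2.66, 2.66]. Speed limits (rad/s): [2.57, 2.57, 3.14, 3.14, 3.14, 3.14, 3.14].

INTERFACE

Orientations are given as a unit quaternion [x, y, z, w].
In Python, from workcell import ctrl, imaging, finder gives the robot as it stands.
- The arm moves only by the tool play_rows, never from a script. Its argument "rows" is one flat list of numbers, 7 for each row, row after row: the turn, a rotation vector about the world's x, y, z in degrees, then the shift along the world's x, y, z in mm, then the closure, from 0 (fully open) to 1 (shut). A call has 1 to 12 rows; each row is the pose to reach, as a shift and turn from the pose measured when the call began; what a row does not reach only later rows make up. A row lasts 1/12 s, in which the tool goes at most 41.7 mm and 7.16 degrees, less where a joint would pass 70% of its speed; a pose out of reach is approached as far as the arm can. A call with a gripper value outside its range is refused whole. The fingers move at their own pace and stop on an object; the grip force is fixed at half the most. Time passes only in rows, so rows that repeat a pose let the fingers close. It gives the time, the measured TCP pose, the force and the opening at its end, in the units of the state.
- ctrl.state(): the state, without advancing time (a new reading comes with each control period).
- imaging.camera(name): name is "scene" or "top" or "wrist"; returns a dict with "image" (384x512x3 uint8, red, green, blue), "range_z" (384x512 float32, m along the optical axis (not along the pixel's ray), 0 where there is no reading), "fx", "fy", "cx", "cy" (pixels), "k1" (the pictures are not rectified: a ray, as slopes to the right and down, at radius r is drawn at 1 + k1 r^2 times it, then the intrinsics apply), "camera_from_world" (4x4, takes a point from world to camera coordinates); the wrist camera has in their place "tool_from_camera" (4x4, takes a point from camera to tool coordinates, whose origin is the TCP and whose axes are the flange's). Camera axes: x right, y down, z forward; pixel columns grow to the right and rows downward; lengths in m; the calibration is good to about 2 mm. A picture is of the moment at which its call begins: read the wrist's pose just before it.
- ctrl.job_done(): hands the job in, once; it reports no verdict.
Trained networks look in a picture, given as the dict that the camera call returned (one of the last four; its "shot" number tells which), for a name from the list of things; names that differ only in an ending like _2 or _b are one class to them, and where a whole thing is asked for, a point or a joint stands for the part that bears it (a point fixed in the world has none). Each returns a list of dicts, best first, with "p" (0 to 1); they miss things now and then, are a little off and sometimes report something else, mostly with a low value. They report only what shows in the picture. A call takes as long as a camera call. They do not tell look-alikes from the thing itself.
- finder.masks_of(picture, name): "mask" (384x512 bool, what is visible of it) and "bbox" ([left, top, width, height] in pixels, round what is visible of it).
- finder.mark_of(picture, name): "pixel" ([column, row] in pixels: a listed point, or the origin of a listed thing).
The state is a dict: "t": time; "qpos": joint angles; "qd": joint speeds; "effort": joint torques, N m; "tool_pos": TCP position; "orientation": TCP orientation; "force": force on the tool from outside, world axes, zero at the start; "moment": the same for the moment, N m; "opening": finger opening in m.
Only numpy, scipy, OpenCV 4.12 (cv2) and the standard library are available. Lean on these libraries where they do the work, as an engineer would, in place of code of your own. Each camera call takes 0.05 s, during which the arm holds its last target. There are 200 camera calls.

TASK

Take the long-reach picker from its rack, hook the filter cartridge at the bottom of the lamp house by its wire bail, turn it until you feel its lugs come free of the bayonet ring, and lift it out gently, never forcing it. Set the cartridge down softly, upright, inside the white tray, touching it only with the picker, then hang the picker back in its rack. Leave everything else on the bench alone.

Things in the scene. Friction and masses are not known exactly. Their poses are not given: they have to be found in the camera images.
- lamphouse: Lamp house of a microscope: upright square grey metal tower with fins, fixed to the bench, open at the top. Outside 82 x 82 mm (feet reach 112 mm), 120 mm tall; square bore 66 x 66 mm straight down. Origin: centre of its underside, z up, x and y square to its walls.
- mouth (a point): Centre of the lamp house's open top, 120 mm above the bench.
- wellfloor (a point): Centre of the lamp house's inner floor, 5 mm above the bench, on which the cartridge stands.
- bayonet (a point): Centre of the underside of a fixed steel bayonet ring in the bore, 19 to 25 mm above the bench: hole 43 mm, two opposite gaps about 18 mm wide for the lugs. The gaps' angle is NOT reported (this frame is the lamp house's): 0.35 to 1.4 rad anticlockwise, seen from above, from where the lugs start. Find it by feel: a slow light lift (under 20 mm/s, 4 to 6 N) is stopped by the ring or passes. Over 35 N bends it.
- cartridge: Filter cartridge, loose, 0.12 to 0.2 kg, standing at the bottom of the lamp house, its lugs under the ring. Aluminium drum 40 mm diameter, 26 mm tall. Two lugs on its own +x and -x, 8 mm wide, out to 28 mm from the axis, 4 to 9 mm above its underside: it rises 5 mm before they meet the ring; they pass within about 0.12 rad of the gaps. Origin: centre of its underside, z up.
- bail (a point): Middle of the bar of the cartridge's steel wire bail, on the cartridge's axis. The bar is level, along the cartridge's y axis, 5 mm thick, inner width 27 mm; its centre is 50.5 mm and its underside 48 mm above the cartridge's underside (22 mm above the drum's top). Only the picker may touch the cartridge, not the gripper.
- picker: Long-reach picker, loose, 0.16 kg, 163 mm long, hanging upright by its collar in the rack. Origin: middle of the hook's seat (upper face of its foot), on the shank axis; z up along the shank. Collar 32 mm diameter at z 102 to 106 mm, 8 mm round shank below; at z 45 mm a bent neck joins the shank to the hook's back.
- lip (a point): Top middle of the hook's lip, at picker x 5.5 mm, z 8 mm. The hook is a steel strip 16 mm wide along picker y: foot x -7 to 7 mm, z -3 to 0; lip x 4 to 7 mm, 8 mm high; back x -7 to -4 mm, 30 mm high. The bail's bar, parallel to picker y, enters over the lip from picker +x and seats in the 8 mm gap, which also turns it (up to 0.2 rad of play).
- grip (a point): Where to grip the picker: on its axis at the middle of the black square handle (22 x 22 mm, faces square to picker x and y, z 106 to 160 mm), 135 mm above the hook's seat.
- rack: Aluminium fork rack, fixed. Two level tines 10 mm thick, upper face 130 mm above the bench, a 14 mm slot between them, open towards the rack's own -x (tine tips at x -32 mm), closed at x +9 mm; two posts behind from x +49 mm. The picker's collar rests on the tines: lift about 10 mm and slide out towards the rack's -x. Origin: bench level under the hanging axis, z up.
- hang (a point): Where the picker's origin is when it hangs in the rack: 28 mm above the bench, on the hanging axis.
- tray: White parts tray, fixed, 130 x 130 mm outside, 18 mm high, walls and floor 5 mm thick; empty. Origin: centre of its underside, z up.
- objective: Bystander: brass objective lens, 32 mm diameter, 42 mm tall, loose.
- eyepiece: Bystander: black eyepiece, 30 mm diameter, 45 mm tall, loose.
- slidebox: Bystander: wooden slide box 85 x 35 x 32 mm, loose.
- oilbottle: Bystander: small closed bottle, 28 mm diameter, 55 mm tall, loose.
- cap: Bystander: black dust cap, 44 mm diameter, 14 mm tall, loose.
- screwdriver: Bystander: screwdriver 150 mm long, lying, loose.
- blank: Bystander: plain aluminium drum 40 mm diameter, 26 mm tall, no lugs or bail, loose.
There are look-alikes about, which are no part of the job. There is more than one size of the picker; the job needs the smaller.

How it is judged:
On the way, in this order (a step that is already met when the one before it is completed fails the run):
1. the picker's hook is down inside the lamp house (horizontal distance between picker and mouth below 0.033 m and height (world z) of picker below 0.09 m), for 0.1 s.
2. the cartridge, on the hook, has come up past the ring to the upper part of the bore (height (world z) of cartridge above 0.07 m and horizontal distance between cartridge and mouth below 0.035 m and contact force between picker and cartridge above 0.3 N), for 0.1 s.
At the end, for the whole second after the job is handed in: The cartridge stands upright (within 0.1 rad) and still on the tray's floor, its axis within 45 mm of the tray's centre along each side; the picker hangs upright and still by its collar in the rack's slot (within 20 mm of the hanging axis, 4 mm in height) (x of cartridge in the frame of tray between -0.045 and 0.045 m and y of cartridge in the frame of tray between -0.045 and 0.045 m and z of cartridge in the frame of tray below 0.009 m and angle between cartridge's own z axis and vertical below 0.1 rad and linear speed of cartridge below 0.02 m/s and horizontal distance between picker and hang below 0.02 m and z of picker in the frame of hang between -0.004 and 0.004 m and angle between picker's own z axis and vertical below 0.12 rad and linear speed of picker below 0.03 m/s); the robot touches nothing.
It fails at once if the gripper or arm touches the cartridge (contact force between any of the fingers, the arm and cartridge above 0.5 N).
It fails at once if more than 35 N between picker and cartridge (pulled against the ring, or pressed) (contact force between picker and cartridge above 35 N).
It fails at once if more than 35 N between picker and lamp house (contact force between picker and lamphouse above 35 N).
It fails at once if the cartridge is dropped or banged down in the tray (over 35 N) (contact force between cartridge and tray above 35 N).
It fails at once if a bystander is moved more than 30 mm (distance of any of objective, eyepiece, slidebox, oilbottle, cap, screwdriver, blank from where it was at the start of the episode above 0.03 m).
It also fails if it takes over 72 s, if anything falls off the work surface, if the arm or the gripper's body presses on something with over 40 N, if the wrist force passes 120 N, or if a joint passes its speed limit or range.

## Working session

There is one attempt and no reset: what is moved stays moved. The work goes in short steps, Python scripts to look and compute and a tool call to move; the robot and the scene stay as the last step left them, time stands still between calls to the robot, and variables do not carry over. Pictures are saved under pics/ and viewed, about 8 in all and at most 12, crops included, and the job is handed in when it is done.

Besides the shell and the picture viewer there is one more tool, called as a command line: name --argument value ..., lists and objects as JSON in quotes. play_rows: Moves the arm, as the interface text tells. Its arguments: {"type":"object","properties":{"rows":{"type":"array","items":{"type":"number"}}},"required":["rows"]}

```bash
mkdir -p pics; ls; cat > h.py <<'E'
import numpy as np, cv2
from workcell import ctrl, imaging, finder
from scipy.spatial.transform import Rotation as R
def cfw(p, st=None):
    if "camera_from_world" in p: return np.array(p["camera_from_world"])
    T=np.eye(4); T[:3,:3]=R.from_quat(st["orientation"]).as_matrix(); T[:3,3]=st["tool_pos"]
    return np.linalg.inv(T@np.array(p["tool_from_camera"]))
def slopes(p,uv):
    uv=np.atleast_2d(uv).astype(float)
    d=np.c_[(uv[:,0]-p["cx"])/p["fx"],(uv[:,1]-p["cy"])/p["fy"]]; s=d.copy()
    for _ in range(20): s=d/(1+p["k1"]*(s**2).sum(1,keepdims=True))
    return s
def cloud(p,mask,st=None):
    v,u=np.nonzero(mask&(p["range_z"]>0)); z=p["range_z"][v,u]
    s=slopes(p,np.c_[u,v]); c=np.c_[s*z[:,None],z,np.ones(len(z))]
    return (c@np.linalg.inv(cfw(p,st)).T)[:,:3]
def atz(p,uv,z,st=None):
    s=slopes(p,uv); M=np.linalg.inv(cfw(p,st)); d=np.c_[s,np.ones(len(s))]@M[:3,:3].T; o=M[:3,3]
    return o+d*((z-o[2])/d[:,2])[:,None]
def save(p,n,crop=None,k=1):
    im=p["image"][...,::-1]
    if crop: l,t,w,h=crop; im=im[t:t+h,l:l+w]
    cv2.imwrite("pics/"+n,cv2.resize(im,None,fx=k,fy=k,interpolation=cv2.INTER_CUBIC))
E
python3 - <<'E'
from h import *
np.set_printoptions(precision=4,suppress=True)
a=imaging.camera("scene");b=imaging.camera("top")
cv2.imwrite("pics/a.png",np.vstack([a["image"],b["image"]])[...,::-1][:, :])
im=np.hstack([a["image"],b["image"]])[...,::-1]
save(a,"scene.png",None,1.5);save(b,"top.png",None,1.5)
for n in ["picker","lamphouse","cartridge","rack","tray","blank"]:
  for p,c in((a,"scene"),(b,"top")):
    for m in finder.masks_of(p,n)[:4]:
      C=cloud(p,m["mask"]); print(n,c,round(m["p"],2),m["bbox"],len(C), np.median(C,0) if len(C) else '', C.min(0) if len(C) else '',C.max(0) if len(C) else '')
for n in ["mouth","hang","grip","lip","bail","rack","tray","lamphouse","picker"]:
  for p,c in((a,"scene"),(b,"top")): print(n,c,[(round(m["p"],2),np.round(m["pixel"])) for m in finder.mark_of(p,n)[:4]])
print(ctrl.state())
E
```

```text
pics
picker scene 0.92 [75.7, 195.6, 44.2, 82.5] 1152 [ 0.6022 -0.3914  0.1774] [ 0.2802 -0.4992 -0.0019] [ 0.6137 -0.3718  0.2352]
picker scene 0.89 [142.7, 190.5, 19.5, 53.9] 342 [ 0.5527 -0.282   0.1554] [ 0.5335 -0.2965  0.0078] [ 0.5597 -0.2696  0.1904]
picker scene 0.34 [218.1, 181.6, 8.9, 23.0] 179 [ 0.4147 -0.103   0.0319] [ 0.3917 -0.1164 -0.0007] [ 0.4213 -0.087   0.049 ]
picker top 0.89 [377.5, 151.4, 31.1, 27.8] 430 [ 0.5826 -0.3873  0.1974] [ 0.5646 -0.4609 -0.0046] [ 0.6151 -0.3731  0.238 ]
picker top 0.62 [347.6, 174.4, 13.9, 11.5] 115 [ 0.5391 -0.2765  0.1811] [ 0.5301 -0.2901  0.1312] [ 0.5497 -0.2686  0.1919]
picker top 0.52 [147.0, 260.1, 15.6, 14.5] 149 [0.3312 0.2484 0.0244] [0.3146 0.232  0.003 ] [0.351  0.2691 0.0328]
lamphouse scene 0.76 [239.7, 183.6, 43.1, 57.5] 2161 [ 0.5675 -0.0294  0.0739] [ 0.3501 -0.093  -0.0008] [0.6038 0.048  0.1231]
lamphouse top 0.95 [232.2, 168.0, 49.5, 47.4] 1219 [ 0.5368 -0.0264  0.0678] [ 0.4695 -0.0931 -0.0049] [0.609  0.0429 0.1278]
lamphouse top 0.43 [209.6, 235.9, 10.0, 10.2] 85 [0.3959 0.0853 0.0391] [0.3832 0.0721 0.0256] 
[... 2495 characters left out ...]
, 194.]))]
picker scene [(0.79, array([160., 243.])), (0.67, array([114., 274.])), (0.63, array([330., 164.]))]
picker top [(0.79, array([376., 175.])), (0.64, array([346., 190.])), (0.15, array([148., 138.]))]
{'t': 1.6, 'qpos': array([-1.1662,  0.6891, -0.1946,  1.5653,  0.1573,  0.9025, -0.2151]), 'qd': array([-0.0007,  0.0022,  0.0002, -0.0012,  0.003 ,  0.001 ,  0.0008]), 'effort': array([ -0.0002, -52.7488,  -1.2672, -15.3748,  -0.0519,  -0.0008,
         0.    ]), 'tool_pos': array([0.2265, 0.5826, 0.4048]), 'orientation': array([ 0.1843,  0.9829,  0.0001, -0.    ]), 'force': array([-0.2146,  0.9882,  0.604 ]), 'moment': array([0.033 , 0.0086, 0.0079]), 'opening': 0.08794507923843314}
```

View pics/scene.png

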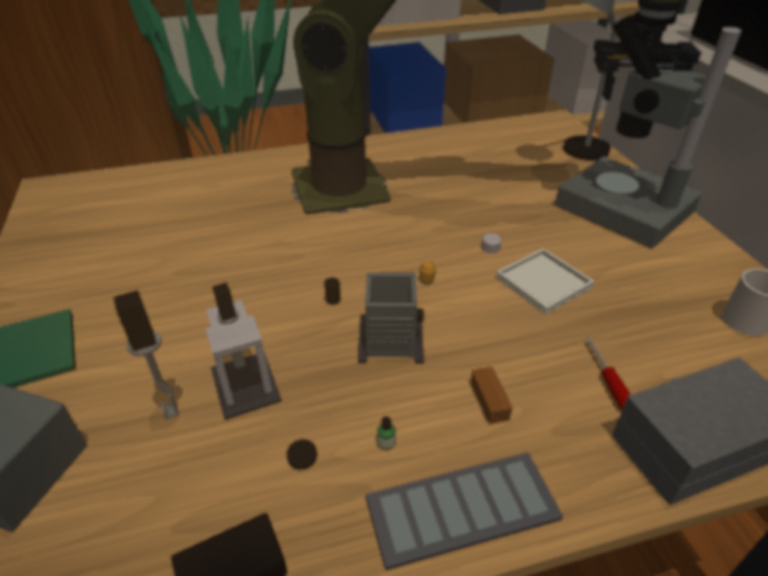

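View pics/top.png

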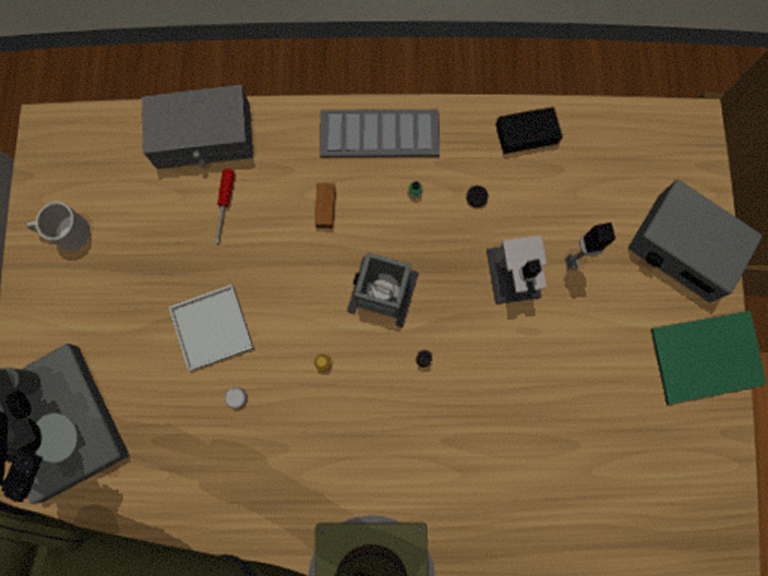

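Picker candidates: the small one hanging in the rack at scene (150,203), handle top 0.190 m = 28+163 mm; the larger standing one at (90,212), top 0.235 m; and the black eyepiece at (222,193). I choose the one in the rack. The cartridge is the one in the tower, not the plain blank at (327,161). I'll fit geometry from these views first.

```bash
cat > fit.py <<'E'
from h import *
np.set_printoptions(precision=4,suppress=True)
b=imaging.camera("top")
C=cloud(b,np.ones((384,512),bool)); 
def rect(P,n):
    r=cv2.minAreaRect((P[:,:2]*1000).astype(np.float32)); print(n,len(P),np.round(r[0],1),np.round(r[1],1),round(r[2],1),"med",np.median(P,0))
def box(c,h,z0,z1): return C[(abs(C[:,0]-c[0])<h)&(abs(C[:,1]-c[1])<h)&(C[:,2]>z0)&(C[:,2]<z1)]
rect(box((.54,-.278),.03,.165,.21),"handle")
rect(box((.56,-.27),.07,.118,.142),"tines")
rect(box((.53,-.027),.07,.105,.14),"lamp top")
rect(box((.466,.303),.1,.011,.03),"tray rim")
rect(box((.53,-.027),.03,.02,.045),"drum")
rect(box((.53,-.027),.025,.047,.07),"bail")
save(b,"lamp.png",(300-170,140,0,0) if 0 else (220,130,200,90),4)
E
python3 fit.py
```

```text
handle 98 [ 543.2 -282.2] [22.8 22.9] 13.0 med [ 0.5416 -0.2803  0.1863]
tines 698 [ 560.3 -279.7] [96.4 73.2] 6.7 med [ 0.5708 -0.2741  0.1298]
lamp top 392 [534.5 -24.4] [81.9 83.2] 73.7 med [ 0.5339 -0.0233  0.1191]
tray rim 351 [465.2 303.8] [133.3 132.7] 20.0 med [0.4642 0.3049 0.0164]
drum 216 [537.6 -26.2] [56.9 44.3] 89.8 med [ 0.5364 -0.0288  0.0288]
bail 23 [534.7 -24.8] [33.4  4.5] 67.2 med [ 0.5331 -0.0261  0.0568]
```

View pics/lamp.png

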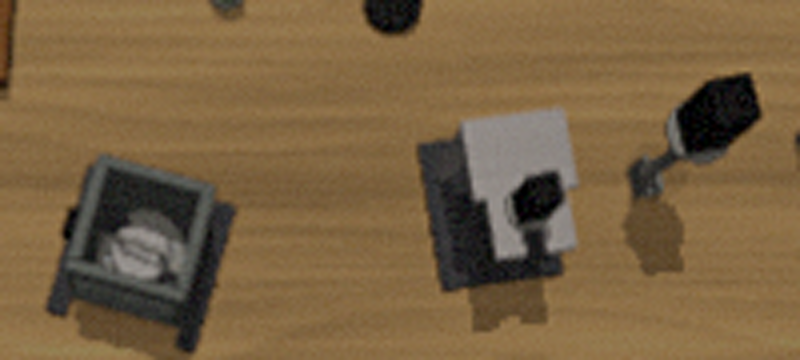

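play_rows --rows '[0,0,-7,40,-10,15,0,0,0,-14,75,-40,30,0,0,0,-21,110,-70,45,0,0,0,-28,145,-105,45,0,0,0,-35,175,-140,45,0,0,0,-42,200,-175,45,0,0,0,-49,215,-215,45,0,0,0,-56,220,-255,45,0,0,0,-60,225,-295,45,0,0,0,-60,225,-335,45,0,0,0,-60,225,-375,45,0,0,0,-60,225,-415,45,0]'

```text
t: 2.65
tool_pos: [0.4512, 0.185, 0.4499]
orientation: [0.651, 0.759, 0.0, 0.0]
force: [1.1, 0.2, 0.1]
opening: 0.088
```

The crop shows the tower at (140,230), with the cartridge's bail as a thin bar at (140,250), the rack picker's handle at (535,200) and the larger picker at (715,115). Next, wrist views on the way.

play_rows --rows '[0,0,0,10,-40,0,0,0,0,0,15,-80,0,0,0,0,0,20,-120,0,0,0,0,0,25,-160,0,0,0,0,0,30,-195,0,0,0,0,0,30,-205,0,0,0,0,0,30,-205,0,0]'

```text
t: 3.23
tool_pos: [0.4811, -0.0234, 0.4501]
orientation: [0.654, 0.757, -0.0, 0.001]
force: [-0.8, 1.0, -0.0]
opening: 0.0881
```

```bash
python3 - <<'E'
from h import *
np.set_printoptions(precision=4,suppress=True)
st=ctrl.state();p=imaging.camera("wrist");save(p,"w1.png",None,1.5);np.savez("w1.npz",**{k:v for k,v in p.items()},st=st["tool_pos"],q=st["orientation"])
print(p["tool_from_camera"],p["fx"],st["tool_pos"],st["qpos"],st["force"])
C=cloud(p,np.ones((384,512),bool),st)
def rect(P,n):
    if len(P)<5: return print(n,len(P))
    r=cv2.minAreaRect((P[:,:2]*1000).astype(np.float32)); print(n,len(P),np.round(r[0],1),np.round(r[1],1),round(r[2],1),"med",np.median(P,0))
def box(c,h,z0,z1): return C[(abs(C[:,0]-c[0])<h)&(abs(C[:,1]-c[1])<h)&(C[:,2]>z0)&(C[:,2]<z1)]
rect(box((.534,-.024),.07,.110,.14),"lamp top")
rect(box((.534,-.024),.027,.028,.036),"drum")
rect(box((.534,-.024),.027,.052,.062),"bail")
for n in["bail","mouth"]: print(n,[(round(m["p"],2),np.round(m["pixel"],1),atz(p,m["pixel"],.0555 if n=="bail" else .12,st)) for m in finder.mark_of(p,n)[:3]])
E
```

```text
[[ 0.0001 -0.9585 -0.2852  0.0729]
 [ 1.     -0.      0.0004 -0.0002]
 [-0.0003 -0.2852  0.9585  0.0196]
 [ 0.      0.      0.      1.    ]] 339.707241079279 [ 0.4811 -0.0234  0.4501] [-0.0956  0.4389  0.0715  1.9343 -0.0417  0.7686  0.145 ] [-0.7539  0.9604 -0.0397]
lamp top 3029 [533.8 -25.5] [82.6 82.3] 73.6 med [ 0.5339 -0.0245  0.1202]
drum 670 [540.7 -26.3] [38.6 49.6] 76.3 med [ 0.5322 -0.024   0.0315]
bail 145 [548.1 -28.3] [35.8 36.3] 74.7 med [ 0.5343 -0.0238  0.0579]
bail [(0.91, array([299. , 167.1]), array([[ 0.5326, -0.0231,  0.0555]])), (0.25, array([298.9, 159.1]), array([[ 0.5308, -0.0141,  0.0555]]))]
mouth [(0.76, array([309. , 178.8]), array([[ 0.5333, -0.0204,  0.12  ]]))]
```

View pics/w1.png

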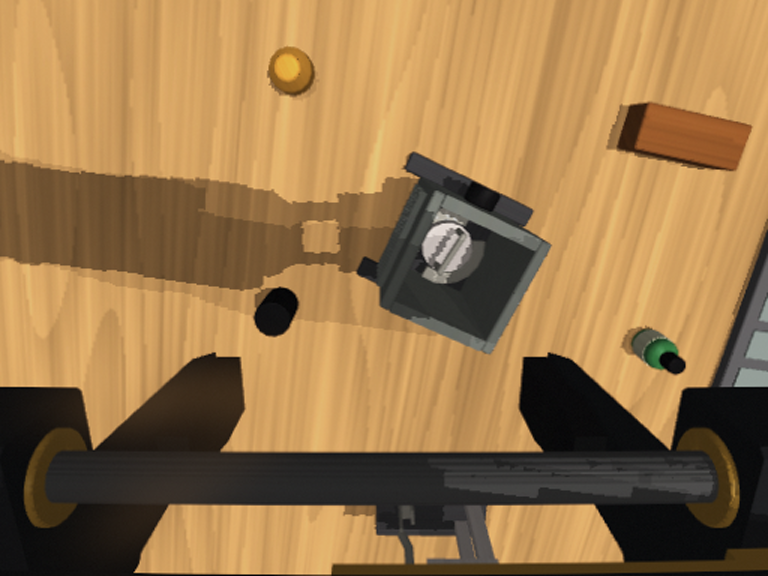

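The wrist view shows the bail bar across the drum at (450,250), lying diagonally. I'll fit its direction and move on to view the rack.

```bash
python3 - <<'E'
from h import *
np.set_printoptions(precision=4,suppress=True)
z=np.load("w1.npz",allow_pickle=True);p={k:(z[k] if z[k].ndim else z[k].item()) for k in z.files};st=dict(tool_pos=z["st"],orientation=z["q"])
C=cloud(p,np.ones((384,512),bool),st)
c=np.array([.5335,-.0243])
B=C[(np.hypot(*(C[:,:2]-c).T)<.021)&(C[:,2]>.050)&(C[:,2]<.064)]
m=B[:,:2].mean(0);u,s,v=np.linalg.svd(B[:,:2]-m);t=(B[:,:2]-m)@v.T
print("bar",len(B),m,"ang",np.degrees(np.arctan2(v[0,1],v[0,0])),t.min(0),t.max(0),cv2.minAreaRect((B[:,:2]*1000).astype(np.float32)))
D=C[(np.hypot(*(C[:,:2]-c).T)<.026)&(C[:,2]>.027)&(C[:,2]<.036)]
print("drum",cv2.minEnclosingCircle((D[:,:2]*1000).astype(np.float32)),np.median(D,0))
E
```

```text
bar 147 [ 0.5344 -0.0241] ang -111.02928981575947 [-0.0176 -0.0022] [0.0184 0.0031] ((534.6670532226562, -24.60211944580078), (35.9620361328125, 5.266221046447754), 69.01631927490234)
drum ((533.4896850585938, -24.336963653564453), 25.685049057006836) [ 0.5323 -0.0239  0.0315]
```

play_rows --rows '[0,0,0,0,-40,0,0,0,0,0,0,-80,0,0,0,0,0,-5,-120,0,0,0,0,0,-10,-160,0,0,0,0,0,-15,-200,0,0,0,0,0,-20,-235,0,0,0,0,0,-20,-240,0,0,0,0,0,-20,-240,0,0]'

```text
t: 4.05
tool_pos: [0.4614, -0.2587, 0.4497]
orientation: [0.651, 0.759, 0.001, -0.0]
force: [-0.2, 1.2, -0.6]
opening: 0.0882
```

```bash
python3 - <<'E'
from h import *
np.set_printoptions(precision=4,suppress=True)
st=ctrl.state();p=imaging.camera("wrist");save(p,"w2.png",None,1.5);np.savez("w2.npz",**p,st=st["tool_pos"],q=st["orientation"])
print(st["tool_pos"],st["qpos"])
C=cloud(p,np.ones((384,512),bool),st)
def rect(P,n):
    if len(P)<5: return print(n,len(P))
    r=cv2.minAreaRect((P[:,:2]*1000).astype(np.float32)); print(n,len(P),np.round(r[0],1),np.round(r[1],1),round(r[2],1),"med",np.median(P,0))
def box(c,h,z0,z1): return C[(abs(C[:,0]-c[0])<h)&(abs(C[:,1]-c[1])<h)&(C[:,2]>z0)&(C[:,2]<z1)]
rect(box((.543,-.28),.03,.185,.2),"handle top")
rect(box((.543,-.28),.03,.14,.2),"handle")
rect(box((.56,-.28),.075,.126,.138),"tines")
for n,zz in[("hang",.028),("grip",.163),("lip",.036),("picker",.028),("rack",0)]: print(n,[(round(m["p"],2),np.round(m["pixel"],1),atz(p,m["pixel"],zz,st)) for m in finder.mark_of(p,n)[:3]])
E
```

```text
[ 0.4614 -0.2587  0.4497] [ 0.3832  0.5031  0.0647  1.8054 -0.0441  0.8343  0.6233]
handle top 481 [ 542.3 -281.6] [21.7 22.2] 11.1 med [ 0.5379 -0.2776  0.1883]
handle 1244 [ 542.2 -281.7] [22.  22.2] 10.9 med [ 0.5365 -0.2743  0.1782]
tines 4710 [ 560.  -280.2] [97.  70.6] 7.5 med [ 0.5701 -0.2693  0.1306]
hang [(0.79, array([320. , 191.5]), array([[ 0.5487, -0.2882,  0.028 ]]))]
grip [(0.8, array([343.8, 233. ]), array([[ 0.5433, -0.287 ,  0.163 ]])), (0.57, array([377.6, 373.1]), array([[ 0.6112, -0.4278,  0.163 ]]))]
lip [(0.7, array([331. , 272.4]), array([[ 0.5839, -0.3914,  0.036 ]])), (0.58, array([325.1, 187.7]), array([[ 0.5518, -0.2805,  0.036 ]]))]
picker [(0.91, array([315.6, 185.4]), array([[ 0.5417, -0.2814,  0.028 ]])), (0.72, array([329.2, 264.2]), array([[ 0.5816, -0.384 ,  0.028 ]])), (0.31, array([462.2, 147.5]), array([[ 0.7068, -0.2081,  0.028 ]]))]
rack [(0.87, array([310.9, 179.9]), array([[ 0.5405, -0.2816,  0.    ]]))]
```

View pics/w2.png

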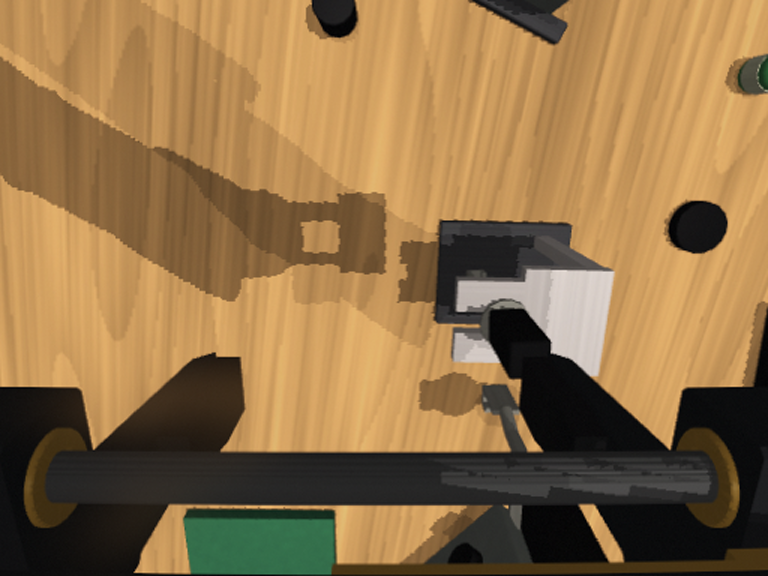

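The wrist view shows the right picker's handle at (520,340) in the light tines, and the larger picker's hook at (495,398), which is not in the rack. The axis is (0.542,-0.282) with yaw about 11°. Gripping now.

play_rows --rows '[0,0,2,35,-10,0,0,0,0,2,70,-20,0,0,0,0,2,81,-23,-20,0,0,0,2,81,-23,-55,0,0,0,2,81,-23,-90,0,0,0,2,81,-23,-125,0,0,0,2,81,-23,-140,0,0,0,2,81,-23,-140,0,0,0,2,81,-23,-140,1,0,0,2,81,-23,-140,1,0,0,2,81,-23,-140,1,0,0,2,81,-23,-140,1]'

```text
t: 5.35
tool_pos: [0.5436, -0.279, 0.3116]
orientation: [0.635, 0.772, 0.002, 0.001]
force: [0.4, -0.4, -0.3]
opening: 0.0635
```

play_rows --rows '[0,0,0,0,0,0,1,0,0,0,0,0,0,1,0,0,0,0,0,0,1]'

```text
t: 5.6
tool_pos: [0.5437, -0.2791, 0.3123]
orientation: [0.635, 0.772, 0.002, 0.002]
force: [0.6, -0.4, -0.5]
opening: 0.0437
```

play_rows --rows '[0,0,0,-1,-2,-2,1,0,0,0,-1,-2,-2,1,0,0,0,-1,-2,-2,1,0,0,0,-1,-2,-2,1,0,0,0,-1,-2,-2,1,0,0,0,-1,-2,-2,1]'

```text
t: 6.1
tool_pos: [0.5425, -0.2813, 0.3101]
orientation: [0.635, 0.772, 0.002, 0.001]
force: [0.4, 0.1, -1.1]
opening: 0.0221
```

play_rows --rows '[0,0,0,0,0,6,1,0,0,0,0,0,13,1,0,0,0,0,0,13,1,0,0,0,-20,-3,13,1,0,0,0,-40,-5,13,1,0,0,0,-60,-8,13,1,0,0,0,-75,-10,13,1,0,0,0,-80,-10,40,1,0,0,0,-80,-10,80,1,0,0,0,-80,-10,120,1,0,0,0,-80,-10,145,1,0,0,0,-80,-10,145,1]'

```text
t: 7.1
tool_pos: [0.4637, -0.2921, 0.4611]
orientation: [0.635, 0.772, 0.003, 0.007]
force: [1.1, -0.4, -1.0]
opening: 0.0218
```

```bash
python3 - <<'E'
from h import *
np.set_printoptions(precision=4,suppress=True)
st=ctrl.state();p=imaging.camera("scene");q=st["tool_pos"];print(q,st["qpos"],st["force"])
M=cfw(p);c=M@np.array([q[0],q[1],q[2]-.28,1]);s=c[:2]/c[2];s=s*(1+p["k1"]*(s@s));u=int(s[0]*p["fx"]+p["cx"]);v=int(s[1]*p["fy"]+p["cy"]);print(u,v)
C=cloud(p,np.ones((384,512),bool))
H=C[(np.hypot(C[:,0]-q[0],C[:,1]-q[1])<.03)&(abs(C[:,2]-(q[2]-.282))<.05)]
for a in np.arange(-.05,.05,.01):
  h=H[(H[:,2]-(q[2]-.282)>a)&(H[:,2]-(q[2]-.282)<a+.01)]
  if len(h): print(round(a,2),len(h),h.mean(0)-q,h.min(0)-q,h.max(0)-q)
w=imaging.camera("wrist")
for n in("lip","picker"):
  for P,nm in((p,"s"),(w,"w")): print(n,nm,[(round(m["p"],2),np.round(m["pixel"],1)) for m in finder.mark_of(P,n)[:3]])
save(p,"s3.png",(u-40,v-60,100,75),8)
E
```

```text
[ 0.4637 -0.2921  0.4611] [ 0.4522  0.512   0.0425  1.7416 -0.0306  0.8729  0.7026] [ 1.0778 -0.4392 -1.0311]
140 172
-0.01 9 [ 0.0113 -0.0025 -0.2834] [ 0.0101 -0.0096 -0.285 ] [ 0.0152  0.0059 -0.2821]
0.0 47 [ 0.0066 -0.0023 -0.2765] [-0.0021 -0.0111 -0.282 ] [ 0.0138  0.0063 -0.2722]
0.01 26 [ 0.0001 -0.003  -0.2671] [-0.0031 -0.0108 -0.2716] [ 0.0029  0.0043 -0.2625]
0.02 27 [ 0.0002 -0.0035 -0.2569] [-0.0038 -0.0107 -0.2616] [ 0.0044  0.0041 -0.2521]
0.03 11 [ 0.0042 -0.0032 -0.2471] [-0.0021 -0.0074 -0.2518] [ 0.0074  0.0005 -0.243 ]
0.04 14 [ 0.007  -0.0021 -0.2368] [ 0.0032 -0.0062 -0.2414] [ 0.0093  0.0017 -0.2322]
lip s [(0.97, array([107.2, 271.3])), (0.71, array([138.2, 173.4]))]
lip w [(0.91, array([328.4, 249. ])), (0.67, array([263.9, 192.4]))]
picker s [(0.71, array([112. , 274.1])), (0.67, array([140.1, 176. ])), (0.2, array([197.7, 303.7]))]
picker w [(0.64, array([255.9, 189.3])), (0.57, array([325.2, 240.2]))]
```

View pics/s3.png

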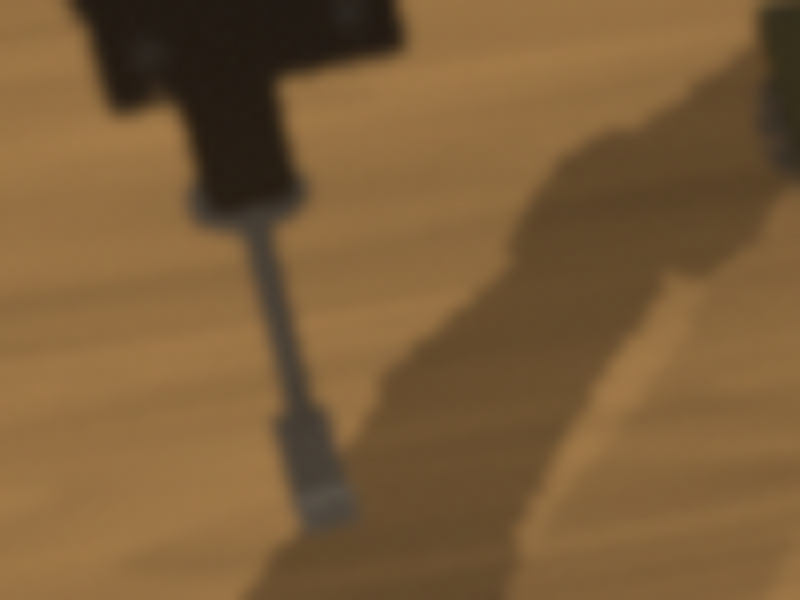

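The picture shows the lip facing the scene camera (+x world), so picker yaw is 11°, as assumed. Now over the tower: target picker yaw −21°, origin 13 mm on the bar's −x side.

play_rows --rows '[0,0,-6,5,35,0,1,0,0,-12,15,75,0,1,0,0,-18,25,115,0,1,0,0,-24,35,155,0,1,0,0,-30,45,195,0,1,0,0,-32,52,235,0,1,0,0,-32,58,265,-10,1,0,0,-32,58,272,-15,1,0,0,-32,58,272,-15,1,0,0,-32,58,272,-15,1,0,0,-32,58,272,-15,1]'

```text
t: 8.32
tool_pos: [0.5199, -0.021, 0.4383]
orientation: [0.824, 0.566, 0.001, 0.0]
force: [0.8, 0.1, -1.7]
opening: 0.0219
```

```bash
cat > look.py <<'E'
from h import *
import sys
np.set_printoptions(precision=4,suppress=True)
st=ctrl.state();Rm=R.from_quat(st["orientation"]).as_matrix();O=st["tool_pos"]+.282*Rm[:,2]
print("t",st["t"],"tool",st["tool_pos"],"toolz",Rm[:,2],"yaw",np.degrees(np.arctan2(Rm[1,1],Rm[0,1])),"q7",st["qpos"][6],"F",st["force"],"model origin",O,"open",st["opening"])
E
cat look.py - > l2.py <<'E'
p=imaging.camera("wrist");save(p,"w4.png",None,1.5)
C=cloud(p,np.ones((384,512),bool),st)
H=C[(np.hypot(C[:,0]-O[0],C[:,1]-O[1])<.03)&(abs(C[:,2]-O[2])<.06)]-O
for a in np.arange(-.05,.06,.01):
  h=H[(H[:,2]>a)&(H[:,2]<a+.01)]
  if len(h): print(round(a,2),len(h),h.mean(0),h.min(0),h.max(0))
B=C[(np.hypot(C[:,0]-.5345,C[:,1]+.0244)<.021)&(C[:,2]>.050)&(C[:,2]<.064)]
if len(B)>20: print("bar",len(B),cv2.minAreaRect((B[:,:2]*1000).astype(np.float32)))
for n,zz in(("lip",O[2]+.008),("picker",O[2]),("bail",.0555)): print(n,[(round(m["p"],2),np.round(m["pixel"],1),atz(p,m["pixel"],zz,st)) for m in finder.mark_of(p,n)[:3]])
E
python3 l2.py
```

```text
t 8.3167 tool [ 0.5199 -0.021   0.4383] toolz [ 0.0014 -0.0001 -1.    ] yaw -21.02585745640713 q7 -0.2607307349404794 F [ 0.7748  0.0622 -1.6851] model origin [ 0.5203 -0.021   0.1563] open 0.021894747619421222
-0.05 40 [-0.0169  0.006  -0.0451] [-0.0238 -0.0175 -0.05  ] [-0.0106  0.0274 -0.04  ]
-0.04 390 [-0.0205  0.0063 -0.0363] [-0.029  -0.0167 -0.0399] [-0.011   0.0274 -0.034 ]
-0.01 58 [ 0.     -0.0009 -0.0004] [-0.0047 -0.0091 -0.0012] [ 0.0052  0.0085 -0.    ]
0.0 250 [ 0.0021 -0.0006  0.0037] [-0.0051 -0.0108  0.    ] [0.0093 0.0089 0.0099]
0.01 15 [-0.0019  0.0076  0.0145] [-0.004  -0.0003  0.01  ] [0.0084 0.009  0.0193]
0.02 30 [-0.0038  0.0058  0.0272] [-0.0092 -0.0061  0.0209] [-0.0014  0.0089  0.03  ]
0.03 90 [-0.0046  0.0029  0.0343] [-0.0085 -0.0065  0.03  ] [0.0009 0.0081 0.0397]
0.04 69 [-0.001   0.0021  0.0449] [-0.0059 -0.0021  0.0401] [0.0038 0.0038 0.0498]
0.05 61 [0.001  0.0018 0.0552] [-0.0038 -0.0014  0.0503] [0.0039 0.0031 0.06  ]
bar 152 ((535.336181640625, -24.507680892944336), (35.71974182128906, 4.897047996520996), 67.11624145507812)
lip [(0.56, array([260.7, 189.7]), array([[ 0.5257, -0.0219,  0.1643]]))]
picker [(0.58, array([251.8, 190.1]), array([[ 0.5183, -0.0218,  0.1563]]))]
bail []
```

View pics/w4.png

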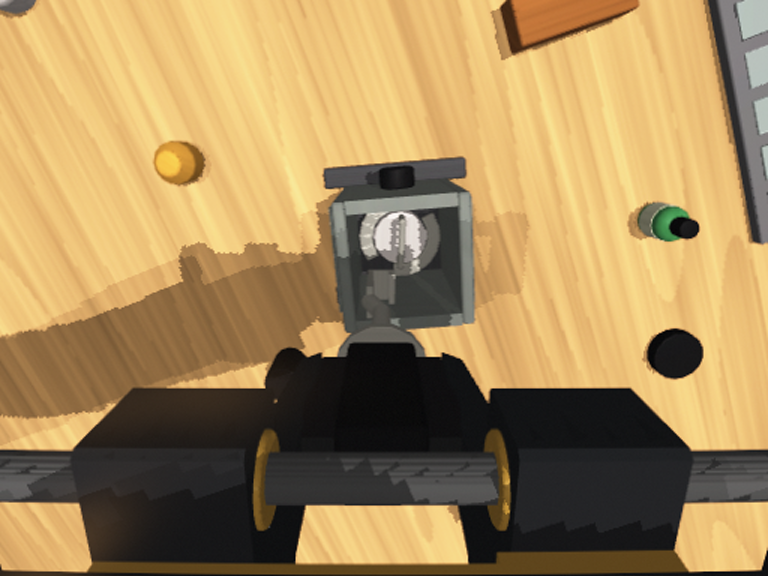

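The hook (385,290) sits beside the bar (402,240) and parallel to it, and the model origin agrees with the depth. Descending in stages.

play_rows --rows '[0,0,0,2,1,-10,1,0,0,0,2,1,-30,1,0,0,0,2,1,-50,1,0,0,0,2,1,-70,1,0,0,0,2,1,-85,1,0,0,0,2,1,-92,1,0,0,0,2,1,-92,1,0,0,0,2,1,-92,1]'

```text
t: 9.18
tool_pos: [0.5222, -0.0198, 0.3468]
orientation: [0.824, 0.566, 0.001, 0.0]
force: [-0.3, 0.4, -0.5]
opening: 0.0216
```

```bash
python3 look.py
```

```text
t 9.1833 tool [ 0.5222 -0.0198  0.3468] toolz [ 0.0027  0.0008 -1.    ] yaw -21.041593698226247 q7 -0.22688638452468352 F [-0.3142  0.3659 -0.4695] model origin [ 0.523  -0.0196  0.0648] open 0.02158500682524248
```

play_rows --rows '[0,0,0,0,0,-8,1,0,0,0,0,0,-16,1,0,0,0,0,0,-24,1,0,0,0,0,0,-25,1,0,0,0,0,0,-25,1,0,0,0,4,-2,-25,1,0,0,0,8,-3,-25,1,0,0,0,11,-4.5,-25,1,0,0,0,12,-5,-25,1,0,0,0,12,-5,-25,1]'

```text
t: 10.02
tool_pos: [0.5347, -0.025, 0.3219]
orientation: [0.824, 0.566, 0.002, 0.001]
force: [-0.7, 0.2, -1.0]
opening: 0.0219
```

```bash
python3 look.py
```

```text
t 10.0167 tool [ 0.5347 -0.025   0.3219] toolz [ 0.0035  0.0007 -1.    ] yaw -21.061585192623568 q7 -0.21277574993308132 F [-0.6991  0.2261 -1.0067] model origin [ 0.5356 -0.0248  0.0399] open 0.02187488026137536
```

play_rows --rows '[0,0,0,0,0,4,1,0,0,0,0,0,8,1,0,0,0,0,0,11,1,0,0,0,0,0,12.5,1,0,0,0,0,0,14,1,0,0,0,0,0,15.5,1,0,0,0,0,0,16,1,0,0,0,0,0,16,1]'

```text
t: 10.68
tool_pos: [0.5346, -0.025, 0.338]
orientation: [0.824, 0.566, 0.002, 0.001]
force: [-1.0, -0.3, -1.9]
opening: 0.022
```

play_rows --rows '[0,0,0,0,0,1,1,0,0,0,0,0,2,1,0,0,0,0,0,3,1,0,0,0,0,0,3,1]'

```text
t: 11.02
tool_pos: [0.5345, -0.0249, 0.3404]
orientation: [0.824, 0.566, 0.001, 0.0]
force: [1.4, 0.2, -8.7]
opening: 0.0215
```

play_rows --rows '[0,0,0,0,0,-2,1,0,0,5,0,0,-2,1,0,0,10,0,0,-2,1,0,0,15,0,0,-2,1,0,0,20,0,0,-2,1,0,0,25,0,0,-2,1,0,0,25,0,0,-2,1,0,0,25,0,0,-1,1,0,0,25,0,0,0,1,0,0,25,0,0,0,1]'

```text
t: 11.85
tool_pos: [0.5344, -0.0249, 0.3402]
orientation: [0.683, 0.731, 0.001, 0.0]
force: [0.2, -0.1, -5.9]
opening: 0.0218
```

```bash
python3 look.py
```

```text
t 11.85 tool [ 0.5344 -0.0249  0.3402] toolz [ 0.0019  0.0014 -1.    ] yaw 3.868153469471605 q7 0.0720923883836381 F [ 0.1617 -0.1055 -5.9078] model origin [ 0.5349 -0.0245  0.0582] open 0.02178947266736774
```

play_rows --rows '[0,0,0,0,0,-2,1,0,0,4,0,0,-2,1,0,0,8,0,0,-2,1,0,0,8,0,0,-2,1,0,0,8,0,0,-1,1,0,0,8,0,0,0.3,1,0,0,8,0,0,0.5,1]'

```text
t: 12.43
tool_pos: [0.5343, -0.0248, 0.3404]
orientation: [0.631, 0.776, 0.001, -0.0]
force: [0.6, -0.1, -8.0]
opening: 0.0219
```

play_rows --rows '[0,0,0,0,0,-2,1,0,0,4,0,0,-2,1,0,0,8,0,0,-2,1,0,0,8,0,0,-2,1,0,0,8,0,0,-1,1,0,0,8,0,0,0,1,0,0,8,0,0,0,1]'

```text
t: 13.02
tool_pos: [0.5343, -0.0248, 0.3403]
orientation: [0.576, 0.818, 0.001, -0.0]
force: [0.1, 0.9, -5.5]
opening: 0.0219
```

play_rows --rows '[0,0,0,0,0,-2,1,0,0,4,0,0,-2,1,0,0,8,0,0,-2,1,0,0,8,0,0,-2,1,0,0,8,0,0,-1,1,0,0,8,0,0,0,1,0,0,8,0,0,0,1]'

```text
t: 13.6
tool_pos: [0.5343, -0.0248, 0.3403]
orientation: [0.518, 0.856, 0.001, -0.0]
force: [0.1, -0.9, -3.8]
opening: 0.0217
```

play_rows --rows '[0,0,0,0,0,0.4,1,0,0,0,0,0,0.6,1,0,0,0,0,0,0.6,1]'

```text
t: 13.85
tool_pos: [0.5342, -0.0247, 0.3407]
orientation: [0.518, 0.855, 0.001, -0.0]
force: [-0.2, 0.5, -7.5]
opening: 0.0212
```

play_rows --rows '[0,0,0,0,0,-2.4,1,0,0,4,0,0,-2.4,1,0,0,8,0,0,-2.4,1,0,0,8,0,0,-2.4,1,0,0,8,0,0,-1,1,0,0,8,0,0,0,1,0,0,8,0,0,0,1]'

```text
t: 14.43
tool_pos: [0.5343, -0.0247, 0.341]
orientation: [0.457, 0.889, 0.001, -0.0]
force: [1.1, 0.0, -1.8]
opening: 0.0217
```

play_rows --rows '[0,0,0,0,0,0.5,1,0,0,0,0,0,1,1,0,0,0,0,0,1,1]'

```text
t: 14.68
tool_pos: [0.5343, -0.0247, 0.3421]
orientation: [0.458, 0.889, 0.001, -0.0]
force: [1.6, -0.1, -3.8]
opening: 0.0218
```

play_rows --rows '[0,0,2,0,0,0,1,0,0,3,0,0,0.7,1,0,0,3,0,0,1.2,1,0,0,3,0,0,1.2,1]'

```text
t: 15.02
tool_pos: [0.5344, -0.0247, 0.3434]
orientation: [0.434, 0.901, 0.001, -0.0]
force: [0.7, 0.0, -2.4]
opening: 0.0219
```

Free. Slow lift through the ring at about 12–15 mm/s.

play_rows --rows '[0,0,0,0,0,1,1,0,0,0,0,0,2,1,0,0,0,0,0,3,1,0,0,0,0,0,4,1,0,0,0,0,0,4,1]'

```text
t: 15.43
tool_pos: [0.5344, -0.0247, 0.3477]
orientation: [0.434, 0.901, 0.001, 0.0]
force: [0.3, 0.2, -3.1]
opening: 0.0217
```

play_rows --rows '[0,0,0,0,0,1,1,0,0,0,0,0,2,1,0,0,0,0,0,3,1,0,0,0,0,0,4,1,0,0,0,0,0,4,1]'

```text
t: 15.85
tool_pos: [0.5345, -0.0247, 0.3519]
orientation: [0.434, 0.901, 0.001, 0.0]
force: [0.6, 0.2, -2.2]
opening: 0.0211
```

play_rows --rows '[0,0,0,0,0,2,1,0,0,0,0,0,4,1,0,0,0,0,0,6,1,0,0,0,0,0,8,1,0,0,0,0,0,10,1,0,0,0,0,0,13,1,0,0,0,0,0,18,1,0,0,0,0,0,24,1,0,0,0,0,0,32,1,0,0,0,0,0,42,1,0,0,0,0,0,52,1,0,0,0,0,0,60,1]'

```text
t: 16.85
tool_pos: [0.5347, -0.0247, 0.4135]
orientation: [0.434, 0.901, 0.002, 0.001]
force: [-0.4, 0.8, -1.9]
opening: 0.0218
```

play_rows --rows '[0,0,0,0,0,10,1,0,0,0,0,0,20,1,0,0,0,0,0,30,1,0,0,0,0,0,40,1,0,0,0,0,0,50,1,0,0,0,0,0,58,1,0,0,0,0,0,63,1,0,0,0,0,0,65,1,0,0,0,0,0,65,1]'

```text
t: 17.6
tool_pos: [0.5347, -0.0247, 0.4789]
orientation: [0.434, 0.901, 0.002, 0.001]
force: [1.3, 0.2, -2.8]
opening: 0.0217
```

```bash
cat look.py - > l3.py <<'E'
p=imaging.camera("wrist");save(p,"w5.png",None,1.5);np.savez("w5.npz",**p,st=st["tool_pos"],q=st["orientation"])
C=cloud(p,np.ones((384,512),bool),st)
H=C[(np.hypot(C[:,0]-O[0],C[:,1]-O[1])<.04)&(C[:,2]<O[2]+.01)&(C[:,2]>O[2]-.06)]-O
for a in np.arange(-.06,.01,.01):
  h=H[(H[:,2]>a)&(H[:,2]<a+.01)]
  if len(h): print(round(a,2),len(h),h.mean(0),h.min(0),h.max(0))
E
python3 l3.py
```

```text
t 17.6 tool [ 0.5347 -0.0247  0.4789] toolz [ 0.0039  0.002  -1.    ] yaw 38.53293660087996 q7 0.5319040333008332 F [ 1.328   0.2115 -2.8447] model origin [ 0.5358 -0.0241  0.1969] open 0.021698233954464904
-0.05 59 [-0.0088  0.0082 -0.0424] [-0.0249 -0.0176 -0.0461] [ 0.0221  0.0185 -0.04  ]
-0.04 219 [-0.0045  0.0029 -0.0375] [-0.0253 -0.0206 -0.0399] [ 0.0234  0.0185 -0.03  ]
-0.03 1095 [-0.0036  0.0015 -0.022 ] [-0.0206 -0.0209 -0.0299] [ 0.0186  0.0186 -0.0201]
-0.02 20 [-0.0082  0.0105 -0.0161] [-0.013  -0.0145 -0.0199] [ 0.0165  0.0165 -0.01  ]
-0.01 31 [-0.004   0.0069 -0.0026] [-0.013  -0.0053 -0.01  ] [ 0.0078  0.0144 -0.    ]
0.0 372 [-0.0016  0.0031  0.0048] [-0.0131 -0.0066  0.    ] [0.0105 0.0141 0.0099]
```

View pics/w5.png

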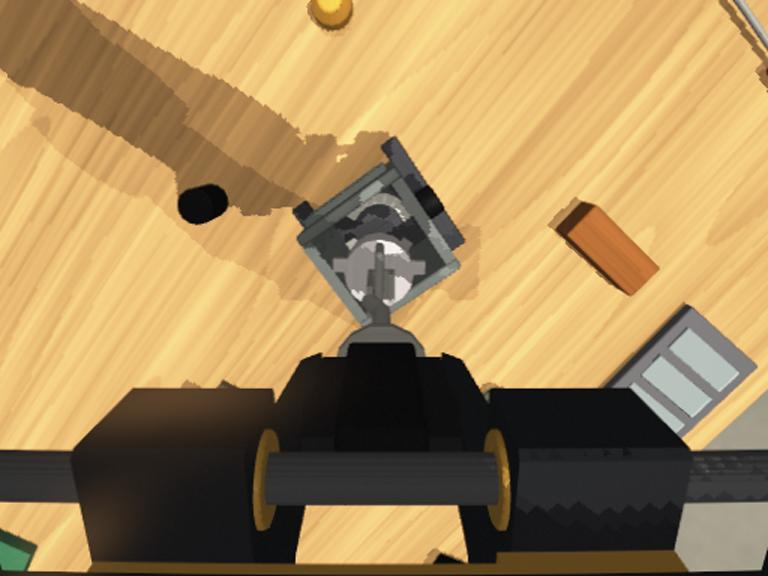

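The cartridge hangs square on the hook with its lugs visible at (340,268) and (415,265), clear above the tower. Carrying it to the tray smoothly.

play_rows --rows '[0,0,0,-1,5,0,1,0,0,0,-4,17,0,1,0,0,0,-8,36,0,1,0,0,0,-14,62,0,1,0,0,0,-20,92,0,1,0,0,0,-27,122,0,1,0,0,0,-33,152,0,1,0,0,0,-40,182,0,1,0,0,0,-46,212,0,1,0,0,0,-53,242,0,1,0,0,0,-59,270,0,1,0,0,0,-63,292,0,1]'

```text
t: 18.65
tool_pos: [0.4693, 0.2711, 0.4781]
orientation: [0.432, 0.902, 0.002, -0.0]
force: [0.1, 0.6, -2.3]
opening: 0.0221
```

play_rows --rows '[0,0,0,-3,15,0,1,0,0,0,-5,24,-5,1,0,0,0,-6,28,-15,1,0,0,0,-6,28,-27,1,0,0,0,-6,28,-40,1,0,0,0,-6,28,-53,1,0,0,0,-6,28,-66,1,0,0,0,-6,28,-79,1,0,0,0,-6,28,-90,1,0,0,0,-6,28,-97,1,0,0,0,-6,28,-100,1,0,0,0,-6,28,-100,1]'

```text
t: 19.65
tool_pos: [0.4633, 0.2984, 0.3771]
orientation: [0.433, 0.902, 0.001, -0.001]
force: [0.7, -0.6, -2.4]
opening: 0.0222
```

```bash
python3 l3.py
```

```text
t 19.65 tool [0.4633 0.2984 0.3771] toolz [-0.0002  0.0019 -1.    ] yaw 38.71415307301534 q7 -0.12714264422891583 F [ 0.7199 -0.6277 -2.3887] model origin [0.4632 0.2989 0.0951] open 0.02219587364578834
-0.05 66 [-0.006   0.0086 -0.0424] [-0.0251 -0.0198 -0.0463] [ 0.0216  0.0183 -0.04  ]
-0.04 213 [-0.0061  0.0021 -0.0375] [-0.0259 -0.0211 -0.04  ] [ 0.0225  0.0183 -0.03  ]
-0.03 1087 [-0.0039  0.0014 -0.022 ] [-0.0209 -0.021  -0.03  ] [ 0.0186  0.0183 -0.02  ]
-0.02 21 [-0.0087  0.0055 -0.0164] [-0.0203 -0.0166 -0.02  ] [ 0.0135  0.0139 -0.0101]
-0.01 30 [-0.0042  0.0059 -0.0026] [-0.0131 -0.0051 -0.0098] [ 0.0084  0.014  -0.    ]
0.0 377 [-0.0016  0.0031  0.0048] [-0.0129 -0.0063  0.0001] [0.0108 0.014  0.0099]
```

play_rows --rows '[0,0,0,0,0,-8,1,0,0,0,0,0,-18,1,0,0,0,0,0,-28,1,0,0,0,0,0,-34,1,0,0,0,0,0,-37,1,0,0,0,0,0,-38.5,1,0,0,0,0,0,-40,1,0,0,0,0,0,-41,1,0,0,0,0,0,-42,1,0,0,0,0,0,-43,1,0,0,0,0,0,-44,1,0,0,0,0,0,-45,1]'

```text
t: 20.7
tool_pos: [0.4635, 0.2988, 0.333]
orientation: [0.433, 0.902, 0.002, -0.0]
force: [-0.0, -0.3, -1.4]
opening: 0.0216
```

play_rows --rows '[0,0,0,0,0,-2,1,0,0,0,0,0,-4,1,0,0,0,0,0,-6,1,0,0,0,0,0,-8,1,0,0,0,0,0,-10,1,0,0,0,0,0,-10,1]'

```text
t: 21.2
tool_pos: [0.4635, 0.2988, 0.3226]
orientation: [0.433, 0.902, 0.002, -0.0]
force: [-0.0, -0.5, -2.3]
opening: 0.022
```

```bash
python3 l3.py
```

```text
t 21.2 tool [0.4635 0.2988 0.3226] toolz [ 0.0009  0.0029 -1.    ] yaw 38.72774215941631 q7 -0.14875689515547183 F [-0.0112 -0.4801 -2.3488] model origin [0.4637 0.2996 0.0406] open 0.022029314933274206
-0.04 3743 [-0.0035  0.0052 -0.0351] [-0.0398 -0.0399 -0.0374] [ 0.0399  0.0398 -0.0301]
-0.03 249 [-0.0038  0.0035 -0.0259] [-0.025  -0.0202 -0.03  ] [ 0.0235  0.0188 -0.02  ]
-0.02 203 [-0.0065  0.0057 -0.0125] [-0.0202 -0.0208 -0.02  ] [ 0.0182  0.0189 -0.01  ]
-0.01 1027 [-0.0022  0.0015 -0.0087] [-0.0202 -0.0203 -0.01  ] [ 0.0192  0.0188 -0.    ]
0.0 183 [0.0009 0.0029 0.0052] [-0.0127 -0.0055  0.    ] [0.0105 0.0144 0.0099]
```

play_rows --rows '[0,0,0,-3,-2.5,0,1,0,0,0,-6,-5,0,1,0,0,0,-9,-7.5,0,1,0,0,0,-12,-10,0,1,0,0,0,-12.5,-10,0,1,0,0,0,-12.5,-10,4,1,0,0,0,-12.5,-10,12,1,0,0,0,-12.5,-10,24,1,0,0,0,-12.5,-10,44,1,0,0,0,-12.5,-10,70,1,0,0,0,-12.5,-10,100,1,0,0,0,-12.5,-10,125,1]'

```text
t: 22.25
tool_pos: [0.451, 0.2889, 0.4504]
orientation: [0.433, 0.902, 0.002, 0.0]
force: [-0.3, 0.2, -1.7]
opening: 0.0222
```

```bash
python3 look.py; python3 - <<'E'
from h import *
np.set_printoptions(precision=4,suppress=True)
b=imaging.camera("wrist");st=ctrl.state()
C=cloud(b,np.ones((384,512),bool),st)
D=C[(np.hypot(C[:,0]-.4635,C[:,1]-.2995)<.03)]
d=D[(D[:,2]>.025)&(D[:,2]<.04)];print("drum",len(d),cv2.minEnclosingCircle((d[:,:2]*1000).astype(np.float32)),np.median(d,0)); B=D[(D[:,2]>.05)&(D[:,2]<.065)];print("bar",len(B),B.mean(0) if len(B) else'',D[:,2].max())
save(b,"w6.png",None,1.5)
E
```

```text
t 22.25 tool [0.451  0.2889 0.4504] toolz [ 0.0026  0.0043 -1.    ] yaw 38.72898203779003 q7 -0.10214011511768534 F [-0.2759  0.2274 -1.7054] model origin [0.4518 0.2901 0.1684] open 0.022160468918795424
drum 747 ((467.533203125, 301.68743896484375), 20.02918815612793) [0.4661 0.3022 0.0361]
bar 149 [0.4662 0.3026 0.0621] 0.3880897262859449
```

View pics/w6.png

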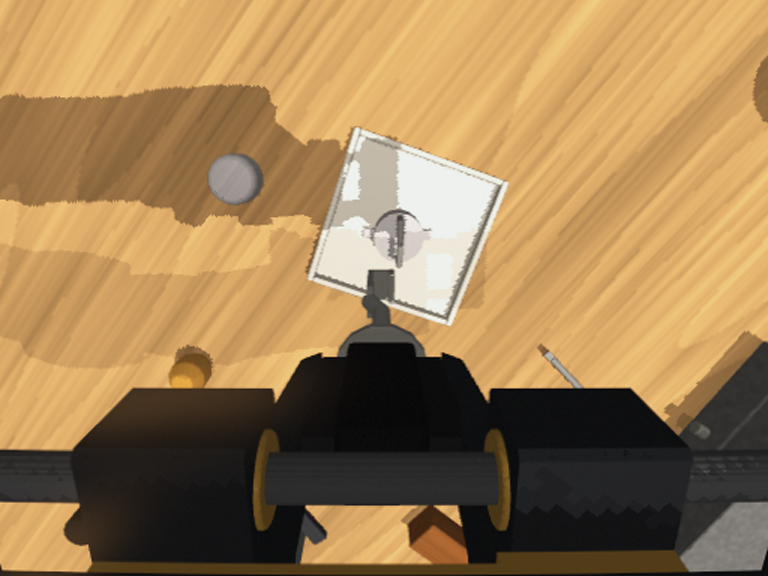

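The picture shows the cartridge upright near the tray's centre (398,238), with the hook clear of it at (380,285). Returning to the rack.

play_rows --rows '[0,0,-3,0,-15,0,1,0,0,-6,1,-45,0,1,0,0,-9,2,-85,5,1,0,0,-12,3,-125,10,1,0,0,-15,4,-165,10,1,0,0,-18,5,-205,10,1,0,0,-21,6,-245,10,1,0,0,-24,7,-285,10,1,0,0,-27,8,-325,10,1,0,0,-28,9,-365,10,1,0,0,-28,10,-405,10,1,0,0,-28,11,-440,10,1]'

```text
t: 23.3
tool_pos: [0.4615, -0.1537, 0.4647]
orientation: [0.64, 0.769, 0.005, 0.004]
force: [0.2, 0.7, -1.6]
opening: 0.0216
```

```bash
python3 look.py
```

```text
t 23.3 tool [ 0.4615 -0.1537  0.4647] toolz [ 0.0118  0.003  -0.9999] yaw 10.448156737039206 q7 0.39610358390839606 F [ 0.2467  0.7096 -1.6212] model origin [ 0.4648 -0.1529  0.1827] open 0.021612928381438426
```

play_rows --rows '[0,0,0.5,0,-40,0,1,0,0,0.5,0,-80,0,1,0,0,0.5,0,-115,-10,1,0,0,0.5,0,-135,-35,1,0,0,0.5,0,-137,-70,1,0,0,0.5,0,-137,-105,1,0,0,0.5,0,-137,-130,1,0,0,0.5,0,-137,-140,1,0,0,0.5,0,-137,-140,1,0,0,0.5,0,-137,-140,1]'

```text
t: 24.13
tool_pos: [0.4614, -0.291, 0.3251]
orientation: [0.637, 0.771, 0.005, 0.004]
force: [0.2, 0.5, -1.0]
opening: 0.0217
```

```bash
python3 look.py
```

```text
t 24.1333 tool [ 0.4614 -0.291   0.3251] toolz [ 0.0116  0.0028 -0.9999] yaw 10.883898047813275 q7 0.6471214929788163 F [ 0.1645  0.4892 -0.9688] model origin [ 0.4646 -0.2903  0.0431] open 0.021731011642489848
```

play_rows --rows '[-0.2,0.7,0,1,-1,0,1,-0.2,0.7,0,1,-1,0,1,-0.2,0.7,0,15,1,0,1,-0.2,0.7,0,30,3,0,1,-0.2,0.7,0,45,5,0,1,-0.2,0.7,0,60,7,0,1,-0.2,0.7,0,73,8.5,0,1,-0.2,0.7,0,80.5,9.4,0,1,-0.2,0.7,0,80.5,9.4,0,1,-0.2,0.7,0,80.5,9.4,0,1]'

```text
t: 24.97
tool_pos: [0.5417, -0.2816, 0.3257]
orientation: [0.637, 0.771, -0.001, 0.0]
force: [0.7, -0.1, -1.5]
opening: 0.0222
```

```bash
python3 look.py
```

```text
t 24.9667 tool [ 0.5417 -0.2816  0.3257] toolz [-0.0004 -0.0012 -1.    ] yaw 10.90349926858593 q7 0.5838119275844712 F [ 0.6778 -0.1278 -1.512 ] model origin [ 0.5416 -0.282   0.0437] open 0.022192655559966763
```

play_rows --rows '[0,0,0,0,0,-5,1,0,0,0,0,0,-10,1,0,0,0,0,0,-13,1,0,0,0,0,0,-14.5,1,0,0,0,0,0,-15.5,1,0,0,0,0,0,-15.5,1]'

```text
t: 25.47
tool_pos: [0.5413, -0.2818, 0.3102]
orientation: [0.637, 0.771, -0.001, -0.0]
force: [-0.1, -0.3, -2.1]
opening: 0.0218
```

play_rows --rows '[0,0,0,0,0,0,0.4,0,0,0,0,0,0,0.2,0,0,0,0,0,0,0,0,0,0,0,0,0,0,0,0,0,0,0,0,0,0,0,0,0,0,0,0,0,0,0,0,0,0,0,0,0,0,0,0,0,0]'

```text
t: 26.13
tool_pos: [0.5414, -0.2818, 0.3102]
orientation: [0.637, 0.771, -0.001, -0.0]
force: [0.7, 0.5, -0.6]
opening: 0.0729
```

play_rows --rows '[0,0,0,0,0,0,0,0,0,0,0,0,10,0,0,0,0,0,0,30,0,0,0,0,0,0,60,0,0,0,0,0,0,95,0,0,0,0,0,0,130,0,0,0,0,-30,20,140,0,0,0,0,-70,35,140,0,0,0,0,-80,50,140,0,0,0,0,-80,50,140,0,0,0,0,-80,50,140,0]'

```text
t: 27.05
tool_pos: [0.4612, -0.2313, 0.4513]
orientation: [0.637, 0.771, -0.0, 0.001]
force: [0.8, -0.6, 0.9]
opening: 0.0879
```

```bash
python3 - <<'E'
from h import *
np.set_printoptions(precision=4,suppress=True)
st=ctrl.state();w=imaging.camera("wrist");s=imaging.camera("scene");t=imaging.camera("top")
C=cloud(w,np.ones((384,512),bool),st)
h=C[(np.hypot(C[:,0]-.542,C[:,1]+.282)<.03)&(C[:,2]>.15)&(C[:,2]<.25)]
r=cv2.minAreaRect((h[:,:2]*1000).astype(np.float32));print("handle",len(h),r,np.percentile(h[:,2],98) if len(h) else'')
for P,n in((t,"top"),(s,"scene")):
  C=cloud(P,np.ones((384,512),bool))
  d=C[(np.hypot(C[:,0]-.465,C[:,1]-.3025)<.03)&(C[:,2]>.024)&(C[:,2]<.04)];b=C[(np.hypot(C[:,0]-.465,C[:,1]-.3025)<.03)&(C[:,2]>.045)]
  print(n,"drum",len(d),d.mean(0),"bail",len(b),b.mean(0) if len(b) else'')
  h=C[(np.hypot(C[:,0]-.542,C[:,1]+.282)<.025)&(C[:,2]>.15)&(C[:,2]<.25)];print("handle",h.mean(0),h[:,2].max())
a=s["image"][150:300,60:400];im=cv2.resize(a,None,fx=2.3,fy=2.3,interpolation=cv2.INTER_CUBIC);cv2.imwrite("pics/end.png",im[...,::-1])
E
```

```text
handle 1181 ((540.3539428710938, -282.87847900390625), (21.66752052307129, 23.044889450073242), 10.939773559570312) 0.18958718578375863
top drum 126 [0.4607 0.2958 0.0302] bail 27 [0.4618 0.297  0.0567]<stdin>:11: RuntimeWarning: Mean of empty slice.
  ret = um.true_divide(
Traceback (most recent call last):
ValueError: zero-size array to reduction operation maximum which has no identity
```

```bash
python3 -c "
from h import *
print(ctrl.state()['force']);print(ctrl.job_done())"
```

```text
[0.72736696 0.52506005 0.71242745]
the job is handed in; nothing more can be done
None
```

I finished the job and handed it in at about 27 s of the allowed 72 s; the hand-in reports no verdict.

I took the small picker from the rack, hooked the bail and turned the cartridge anticlockwise, testing with light lifts. The ring stopped it at 25, 33, 41 and 49° of picker turn. It came free at 57–60°, and the highest force I read during the tests was about 9 N. I lifted it out slowly, set it down in the tray, unhooked it and hung the picker back up.

**Final checks:**
- **Cartridge:** it stands upright at about (0.461, 0.296), within 1 cm of the tray's centre. The drum's top read 0.030 m and the bail sits directly above it.
- **Picker:** it hangs about 2 mm from where it started, with its handle top at 0.190 m and its handle upright in the view from above.
- **Gripper:** it is open and clear, with only noise-level force.

**Not checked or in disagreement:**
- The last script failed before its scene-camera check and picture. The top camera returned no points on the rack handle, probably because the arm was in the way. The picker's final position therefore rests on the wrist camera alone, and the cartridge's on the top camera plus an earlier wrist view.
- That earlier wrist view read the cartridge 5–6 mm higher than it should stand. I think the arm was still moving when it was taken.
- I did not re-measure the bystanders. I planned the moves to stay clear of them.

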